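Roll a round bar into the V-bed of a length comparator and set it against the stop

ROBOT

A 6-joint arm with a two-finger parallel gripper is mounted at the origin on the work surface. World frame = base frame: x ahead of the robot, y to its left, z up, the work surface at z = 0. Lengths are in m, angles in rad, forces in N, time in s.
With the tool pointing down it reaches from about 0.4 to 0.825 m from the base axis. Payload 7 kg.
Tool frame: the origin (TCP) lies between the finger pads; the fingertips stand 8 mm ahead of it and the grasp point (between the pads) lies 11 mm behind it; z points along the fingers, y is the direction in which the jaws open and shut (so a half turn about z gives the same grasp; the last joint's range is limited). The gripper opens to 85 mm and grips with 20 to 120 N. Pads are 22 mm wide; open, the fingers measure 114 mm over their backs; the gripper's body (76 mm by 85 mm) begins 54 mm behind the grasp point. The pads swing forward as they close: fully open they stand 13 mm farther back than shut.
Start: joints at [1.553, 0.359, 0.012, 0, -1.224, -0.288], TCP at [0.203, 0.644, 0.207] pointing down, gripper open.
Joint ranges: [-3.07, 3.07], [-1.43, 2.12], [-1.02, 1.25], [-3.03, 1.67], [-3.05, -0], [-3.03, 3.03]. Speed limits (rad/s): [2.39, 2.39, 3.01, 3.14, 3.14, 3.14].

INTERFACE

Orientations are given as a 3x3 rotation matrix whose columns are the frame's x, y, z axes.
In Python, from workcell import manip gives the robot as it stands. The module is installed in compiled form; this text tells all that it offers.
- The arm moves only by the shell command python3 -m pendant 'ROWS' [FORCE]. ROWS is JSON, a list of rows, each a list of 7 numbers: the shift along the world's x, y, z in m, then the turn, a rotation vector about the world's x, y, z in rad, then the finger opening in m, from 0 to 0.0854. In form: [[x, y, z, ax, ay, az, fingers], ...]. A call has 1 to 5 rows; each row is the pose to reach, as a shift and turn from the pose measured when the call began; what a row does not reach only later rows make up. A row lasts 1/12 s, in which the tool goes at most 41.7 mm and 7.16 degrees, less where a joint would pass 70% of its speed; a pose out of reach is approached as far as the arm can. A call with a gripper value outside its range is refused whole. The fingers move at their own pace and stop on an object; FORCE is the grip in N (left out, the last holds). Time passes only in rows, so rows that repeat a pose let the fingers close. It gives the time, the measured TCP pose, the force and the opening at its end, in the units of the state.
- manip.observe(): the state, without advancing time (a new reading comes with each control period).
- manip.read_camera(name): name is "side" or "top"; returns (picture, depth): 420x560x3 uint8, red, green, blue; 420x560 float32, m along the optical axis (not along the pixel's ray), 0 where there is no reading.
- manip.camera_info(name): a dict with "K" (3x3 intrinsics, pixels), "world_to_cam" (4x4, takes a point from world to camera coordinates). Camera axes: x right, y down, z forward; pixel columns grow to the right and rows downward; lengths in m; the calibration is good to about 2 mm. A picture is of the moment at which its call begins. camera_info takes no time and is no camera call.
- manip.sign_off(): hands the job in, once; it reports no verdict.
Trained networks look in the newest picture that a camera, given by its name, has taken for a name from the list of things; names that differ only in an ending like _2 or _b are one class to them, and where a whole thing is asked for, a point or a joint stands for the part that bears it (a point fixed in the world has none). Each returns a list of dicts, best first, with "confidence" (0 to 1); they miss things now and then, are a little off and sometimes report something else, mostly with a low value. They report only what shows in the picture. A call takes as long as a camera call. They do not tell look-alikes from the thing itself.
- manip.trace(name, camera): "mask" (420x560 bool, what is visible of it) and "pixel" ([row, column] in pixels, amid what is visible of it).
- manip.pinpoint(name, camera): "pixel" ([row, column] in pixels: a listed point, or the origin of a listed thing).
The state is a dict: "time_s": time; "qpos": joint angles; "joint_vel": joint speeds; "joint_efforts": joint torques, N m; "tool_pos": TCP position; "orientation": TCP orientation; "force": force on the tool from outside, world axes, zero at the start; "ft_torque": the same for the moment, N m; "opening": finger opening in m.
Only numpy, scipy, OpenCV 4.12 (cv2) and the standard library are available. Lean on these libraries where they do the work, as an engineer would, in place of code of your own. Each camera call takes 0.05 s, during which the arm holds its last target. There are 200 camera calls.

TASK

Roll the long round aluminium bar over the bench with your fingertips, up the lead-in slope and into the V of the length comparator; then push it by its end along the V until it sits fully home against the end stop, with the gauge plunger pushed in. Only push it gently: do not pinch, lift or tip the bar, and leave the other things on the bench where they are.

Things in the scene. Friction and masses are not known exactly. Their poses are not given: they have to be found in the camera images.
- round_bar: Bar to be rolled: solid aluminium, 40 mm diameter, 140 mm long, about 0.5 kg, on the bench on the robot's side of the comparator; smooth and slightly oily (friction about 0.3), it rolls freely. Origin at the middle of its axis (20 mm above the bench at the start); its y axis runs along the bar and points to the end that will meet the stop; x and z turn with it as it rolls (at the start z points up).
- comparator: Length comparator fixed to the bench: grey and steel V-bed, end stop and dial gauge. Origin on the bench under the bottom line of the V. y runs along the V towards the stop, x from the robot's side across the V, z up. In this frame the V has flanks of 30 degrees to the level: bottom line at x = 0, 1 mm high; the bed runs from y = -120 to +100 mm; far flank and rail are up to 19 mm high, to x = +47.
- crest (a point): Middle of the near edge of the V, where the lead-in slope ends: 8.5 mm above the bench, at x = -13, y = -10 mm of the comparator. From here the plain slope (11 degrees, as long as the bed) falls to bench level 44 mm towards the robot, at x = -57 mm. Axes as the comparator's.
- home (a point): Where the middle of the bar's axis is when the bar lies in the V and is fully home against the stop: 24 mm above the bench, 70 mm from the stop's face. Axes as the comparator's.
- stop_face (a point): Point of the stop's face, on the axis of a seated bar, where the plunger comes through: at y = +100 mm of the comparator. The stop is a plate 12 mm thick, 52 mm high, from x = -34 to +42 mm; behind it the round dial gauge (58 mm, face up) and its foot reach to y = +215 mm and are at most 56 mm high.
- plunger (a joint): Travel of the gauge plunger (5 mm thick steel pin with a round tip) in m: 0 = free, its tip standing 5 mm out of the stop's face; 0.005 = tip level with the stop's face. A soft spring (0.4 N) pushes it out; a bar left to lie in the V stays put against it.
- square_bar: Bystander: aluminium bar of square section, 30 x 30 x 110 mm, lying. Origin under its middle, x along it.
- slug: Bystander: short round aluminium slug, 40 mm diameter, standing upright, 50 mm high. Origin under its middle.
- sharpener: Bystander: small metal pencil sharpener, 26 x 15 x 11 mm. Origin under its middle.
- calorimeter: Bystander: calorimeter in a wooden jacket, 120 mm diameter, 133 mm high with its clear lid, a stirrer and a glass thermometer above it to 258 mm. Origin under its middle.
- wash_bottle: Bystander: white wash bottle with a red cap, 74 mm diameter, 225 mm high with its bent spout that reaches 75 mm to its -x side. Origin under its middle.
- beaker: Bystander: glass beaker, 72 mm diameter, 95 mm high. Origin under its middle.
- caliper: Bystander: steel vernier caliper lying flat, 200 mm long, 8 mm thick. Origin near its middle, x along it.
There are look-alikes about, which are no part of the job. Leave any black, green or purple look-alike of the round_bar alone.

How it is judged:
On the way, in this order (a step that is already met when the one before it is completed fails the run):
1. the bar is rolled, not slid: it has turned over by at least about a third of a turn on the bench or the slope (angle between round_bar's own z axis and vertical above 2.1 rad and height (world z) of round_bar below 0.035 m), for 0.02 s.
2. the bar lies in the V, along it (x of round_bar in the frame of home between -0.004 and 0.004 m and z of round_bar in the frame of home between -0.004 and 0.003 m and angle between the y axis of round_bar and the y axis of comparator, either way round below 0.05 rad and linear speed of round_bar below 0.1 m/s), for 0.1 s.
At the end, for the whole second after the job is handed in: The bar lies at rest in the V (axis within 4 mm of the V's middle line and seated in height, within 0.05 rad of its direction), its end within 2.5 mm of the stop's face and the plunger pushed in by more than 3.5 mm (x of round_bar in the frame of home between -0.004 and 0.004 m and z of round_bar in the frame of home between -0.004 and 0.003 m and angle between the y axis of round_bar and the y axis of comparator, either way round below 0.05 rad and y of round_bar in the frame of home above -0.0025 m and value of joint plunger above 0.0035 m and linear speed of round_bar below 0.01 m/s); the robot touches nothing.
It fails at once if the bar is lifted clear of the bench or the comparator (height (world z) of round_bar above 0.05 m or (x of round_bar in the frame of comparator below -0.065 m and height (world z) of round_bar above 0.032 m)).
It fails at once if the bar is tipped by more than 0.25 rad (angle between round_bar's own y axis and vertical below 1.32 rad or angle between round_bar's own y axis and vertical above 1.82 rad).
It fails at once if the bar is pinched or pushed harder than 40 N by the fingers (contact force between the fingers and round_bar above 40 N).
It fails at once if another thing on the bench (any of the listed bystanders) is shifted by more than 15 mm (distance of any of square_bar, slug, sharpener, calorimeter, wash_bottle, beaker, caliper from where it was at the start of the episode above 0.015 m).
It also fails if it takes over 51 s, if anything falls off the work surface, if the arm or the gripper's body presses on something with over 40 N, if the wrist force passes 120 N, or if a joint passes its speed limit or range.

## Working session

There is one attempt and no reset: what is moved stays moved. The work goes in short steps, Python scripts to look and compute and a shell command to move; the robot and the scene stay as the last step left them, time stands still between calls to the robot, and variables do not carry over. Pictures are saved under pics/ and viewed, about 8 in all and at most 12, crops included, and the job is handed in when it is done.

```bash
mkdir -p pics; cat > h.py <<'E'
import numpy as np, cv2
from workcell import manip
def cam(n):
    i=manip.camera_info(n); return np.array(i["K"]),np.array(i["world_to_cam"])
def ray(n,rc,z):
    K,T=cam(n); R=T[:3,:3]; c=-R.T@T[:3,3]
    d=R.T@np.linalg.inv(K)@np.array([rc[1],rc[0],1.]); return c+d*(z-c[2])/d[2]
def proj(n,p):
    K,T=cam(n); q=K@(T[:3,:3]@np.array(p)+T[:3,3]); return q[1]/q[2],q[0]/q[2]
def cloud(n,depth):
    K,T=cam(n); v,u=np.mgrid[:420,:560]
    P=np.stack([(u-K[0,2])/K[0,0]*depth,(v-K[1,2])/K[1,1]*depth,depth],-1)
    return (P-T[:3,3])@T[:3,:3]
E
python3 - <<'E'
from h import *
s=manip.observe(); print(s["time_s"],s["tool_pos"],s["orientation"],s["force"])
for n in("top","side"):
    p,d=manip.read_camera(n); np.savez(f"{n}0.npz",p=p,d=d); cv2.imwrite(f"pics/{n}0.png",p[:,:,::-1])
    for t in("round_bar","crest","home","stop_face","comparator","plunger"):
        z=dict(round_bar=.02,crest=.0085,home=.024,stop_face=.024,comparator=0,plunger=.024)[t]
        for r in manip.pinpoint(t,n)[:4]: print(n,t,np.round(r["pixel"],1),round(r["confidence"],2),np.round(ray(n,r["pixel"],z),4))
E
```

```text
0.0 [0.20309121 0.64317165 0.20567084] [[ 9.53582916e-01 -3.01130371e-01 -3.50837774e-04]
 [-3.01130535e-01 -9.53581536e-01 -1.62950725e-03]
 [ 1.56141700e-04  1.65951824e-03 -9.99998611e-01]] [ 0.18271787 -0.99828897  0.0567265 ]
top round_bar [238.6 298.2] 0.95 [ 0.5077 -0.0479  0.02  ]
top round_bar [297.8 351.4] 0.94 [ 0.3297 -0.1982  0.02  ]
top round_bar [287.2 287.1] 0.83 [ 0.3647 -0.0114  0.02  ]
top round_bar [258.7 201.2] 0.63 [0.4543 0.2412 0.02  ]
top crest [192.1 292.4] 0.87 [ 0.6541 -0.0342  0.0085]
top home [183.2 281.5] 0.58 [ 0.6789 -0.0015  0.024 ]
top stop_face [177.8 256. ] 0.68 [0.6978 0.076  0.024 ]
top comparator [189.6 288.6] 0.96 [ 0.6644 -0.0228  0.    ]Traceback (most recent call last):
  File "<stdin>", line 7, in <module>
ValueError: it knows: beaker, caliper, calorimeter, comparator, crest, home, round_bar, sharpener, slug, square_bar, stop_face, wash_bottle
```

View pics/top0.png

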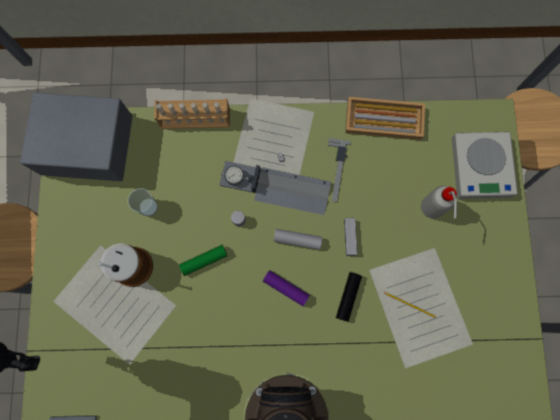

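```bash
python3 - <<'E'
from h import *
n="side"
p,d=manip.read_camera(n); np.savez(f"{n}0.npz",p=p,d=d); cv2.imwrite(f"pics/{n}0.png",p[:,:,::-1])
for t in("round_bar","crest","home","stop_face","comparator"):
        z=dict(round_bar=.02,crest=.0085,home=.024,stop_face=.024,comparator=0,plunger=.024)[t]
        for r in manip.pinpoint(t,n)[:4]: print(n,t,np.round(r["pixel"],1),round(r["confidence"],2),np.round(ray(n,r["pixel"],z),4))
# bar axis from top depth/mask
z=np.load("top0.npz"); C=cloud("top",z["d"])
for r in manip.trace("round_bar","top")[:4]:
    m=r["mask"]&(z["d"]>0); P=C[m]; 
    P=P[(P[:,2]>.005)]
    xy=P[:,:2]; c,(w,h),a=cv2.minAreaRect(xy.astype(np.float32))
    print(r["pixel"],np.round(c,4),round(w,4),round(h,4),a,"zmax",np.percentile(P[:,2],98),"rgb",z["p"][m].mean(0))
E
```

```text
side round_bar [219.3 347.5] 0.98 [ 0.3634 -0.0166  0.02  ]
side round_bar [297.4 313.2] 0.81 [0.4498 0.2304 0.02  ]
side round_bar [174.7 356.5] 0.61 [ 0.3329 -0.1886  0.02  ]
side round_bar [207.5 293.4] 0.59 [ 0.5083 -0.0496  0.02  ]
side crest [211.3 241.4] 0.79 [ 0.649  -0.037   0.0085]
side home [221.2 231.2] 0.84 [0.6695 0.0133 0.024 ]
side stop_face [238.7 220.5] 0.83 [0.6893 0.0737 0.024 ]
side comparator [217.7 236.1] 0.92 [ 0.662  -0.0204  0.    ]
[235.8, 301.1] [ 0.5086 -0.0429] 0.141 0.0397 78.21943664550781 zmax 0.04545020953821683 rgb [111.84488449 112.7029703  114.56270627]
[296.4, 349.5] [ 0.335  -0.1886] 0.0425 0.1398 69.22174835205078 zmax 0.04526898750759937 rgb [20.38171263 21.23367199 18.46734398]
[287.6, 283.4] [ 0.3645 -0.006 ] 0.1381 0.0399 57.72810745239258 zmax 0.04477230717220789 rgb [67.85191083 31.21656051 91.86464968]
[257.9, 200.7] [0.4517 0.2361] 0.04 0.1397 24.012779235839844 zmax 0.04579907675200299 rgb [19.71232877 85.56925419 34.94672755]
```

View pics/side0.png

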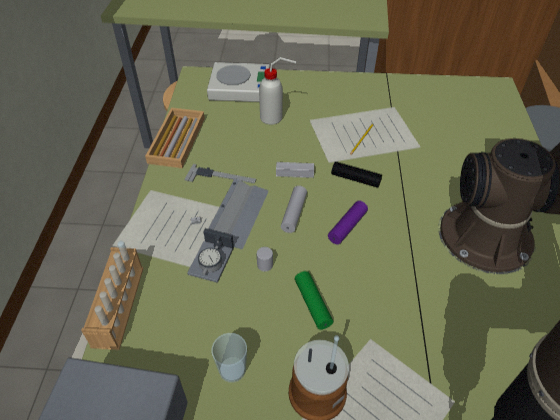

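Four bar-like things appear. They are grey at top (238,298) / side (207,293), purple at (287,287), black at (298,351) and green at (259,201). Only the grey one is bare aluminium, and it lies on the robot's side of the comparator (top 190,289; gauge at 176,235). Next I'll confirm it in a crop and fit the comparator and bar poses.

```bash
python3 - <<'E'
from h import *
from scipy.optimize import least_squares
z=np.load("top0.npz"); zs=np.load("side0.npz")
a=cv2.resize(z["p"][150:265,205:365],(640,460),interpolation=cv2.INTER_CUBIC)
cv2.imwrite("pics/crop0.png",a[:,:,::-1])
def H(x,y):
    bed=(y>-.12)&(y<.1)
    h=np.where(x<-.013,(x+.057)*.0085/.044,np.where(x<0,.001-x*np.tan(np.pi/6),.001+x*np.tan(np.pi/6)))
    h=np.clip(h,0,.019); h=np.where((x>-.057)&(x<.047)&bed,h,0)
    return np.where((y>.1)&(y<.112)&(x>-.034)&(x<.042),.052,h)
for n,D in(("top",z["d"]),("side",zs["d"])):
    C=cloud(n,D).reshape(-1,3); C=C[D.ravel()>0]
    m=(C[:,2]>.0)&(C[:,2]<.03)&(abs(C[:,0]-.665)<.15)&(abs(C[:,1]+.02)<.2)
    b=(abs(C[:,2])<.01)&(abs(C[:,0]-.58)<.03)&(abs(C[:,1]-.0)<.1); print(n,"bench z",np.median(C[b,2]),C[b,2].std(),b.sum())
    zb=np.median(C[b,2])
    # grid search + robust cost
    P=C[(np.hypot(C[:,0]-.665,C[:,1]+.02)<.17)]
    best=(9,)
    def cost(q):
        c,s=np.cos(q[2]),np.sin(q[2]); dx,dy=P[:,0]-q[0],P[:,1]-q[1]
        x=c*dx+s*dy; y=-s*dx+c*dy
        k=(x>-.075)&(x<.06)&(y>-.14)&(y<.113)
        e=np.abs(P[k,2]-zb-H(x[k],y[k])); return np.minimum(e,.015).mean()
    from scipy.optimize import differential_evolution
    r=differential_evolution(cost,[(.63,.70),(-.05,.01),(-.4,-.1)],seed=1,popsize=20,maxiter=80)
    print(n,"comparator",np.round(r.x,4),r.fun)
    for t in manip.trace("round_bar",n)[:4]:
        k=t["mask"]&(D>0); Q=cloud(n,D)[k]
        if abs(np.median(Q[:,0])-.51)>.05: continue
        Q=Q[Q[:,2]-zb>.008]
        def f(q):
            d=np.array([-np.sin(q[2]),np.cos(q[2])]); nn=np.array([d[1],-d[0]])
            return np.hypot((Q[:,:2]-q[:2])@nn,Q[:,2]-zb-.02)-.02
        r=least_squares(f,[.508,-.045,-.2],loss="soft_l1",f_scale=.002,x_scale=[.01,.01,.1])
        d=np.array([-np.sin(r.x[2]),np.cos(r.x[2])]); t_=(Q[:,:2]-r.x[:2])@d
        lo,hi=np.percentile(t_,[.5,99.5]); print(n,"bar",np.round(r.x[:2]+d*(lo+hi)/2,4),r.x[2],hi-lo,np.sqrt(np.mean(r.fun**2)))
E
```

```text
top bench z 0.0006824150078761433 0.003379574173824514 1247
top comparator [ 0.6675 -0.0241 -0.2318] 0.003103508111647468
top bar [ 0.509 -0.044] -0.20049602926598928 0.13647229978108033 0.0028018600414072663
side bench z 0.0015499697024301748 0.0020986222038448642 1175
side comparator [ 0.6635 -0.0392 -0.2365] 0.0019880436664689084
side bar [ 0.5083 -0.0433] -0.203372689168105 0.13910090777151846 0.0038730098303248494
```

View pics/crop0.png

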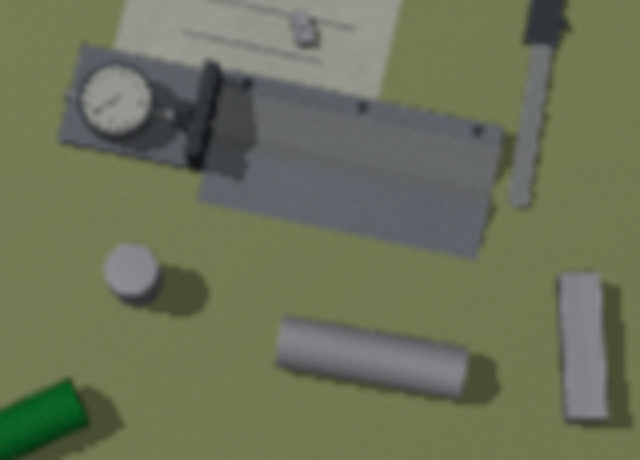

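Confirmed: the crop shows the plain grey round bar at crop (372,357). It is parallel to the comparator within about 2°, with the slug at (132,270) and the square bar at (585,345). The caliper's tip lies near the open end of the V, at (520,205).

```bash
python3 - <<'E'
from h import *
def cr(u,v,z): return ray("top",(150+v/4-.4,205+u/4-.4),z)[:2]
pts=[((200,200),0,(-.057,.1)),((477,258),0,(-.057,-.12)),((503,130),.019,(.047,-.12)),((247,75),.019,(.047,.085)),((213,62),.052,(.042,.106)),((195,165),.04,(-.034,.106))]
W=np.array([cr(*a,z) for a,z,_ in pts]); L=np.array([l for *_,l in pts])
print(W.round(4))
for k in (slice(0,3),slice(0,6)):
    w,l=W[k],L[k]; wc,lc=w.mean(0),l.mean(0); A=(l-lc).T@(w-wc); th=np.arctan2(A[0,1]-A[1,0],A[0,0]+A[1,1])
    R=np.array([[np.cos(th),-np.sin(th)],[np.sin(th),np.cos(th)]]); o=wc-R@lc; print("comp",o.round(4),th,((w-o-(l@R.T))*1e3).round(1).tolist())
for t in("calorimeter","slug","square_bar","caliper","beaker"):
  for n in("top","side"):
    for r in manip.pinpoint(t,n)[:1]: print(t,n,np.round(r["confidence"],2),np.round(ray(n,r["pixel"],0),3))
E
python3 -m pendant '[[0.01,-0.03,0.03,0,0,0.069,0.085],[0.02,-0.06,0.06,0,0,0.069,0.085],[0.034,-0.095,0.08,0,0,0.069,0.085],[0.048,-0.13,0.09,0,0,0.069,0.085],[0.062,-0.165,0.09,0,0,0.069,0.085]]'
```

```text
[[ 0.6352  0.0825]
 [ 0.5847 -0.1287]
 [ 0.6802 -0.151 ]
 [ 0.7286  0.0442]
 [ 0.7295  0.0684]
 [ 0.6528  0.0834]]
comp [ 0.6663 -0.0258] -0.24234867098519433 [[0.3, -2.5], [2.6, -0.1], [-2.9, 2.6]]
comp [ 0.6645 -0.0261] -0.23078574732184032 [[3.3, -1.8], [3.2, 1.2], [-2.6, 2.7], [-1.0, -1.7], [-0.1, 0.9], [-2.8, -1.4]]
calorimeter side 0.64 [0.437 0.454 0.   ]
slug top 0.52 [0.565 0.129 0.   ]
slug side 0.59 [0.571 0.121 0.   ]
square_bar top 0.75 [ 0.513 -0.211  0.   ]
square_bar side 0.77 [ 0.5   -0.213  0.   ]
caliper top 0.77 [ 0.757 -0.185  0.   ]
caliper side 0.57 [ 0.736 -0.179  0.   ]
beaker top 0.85 [0.628 0.417 0.   ]
beaker side 0.55 [0.617 0.415 0.   ]
time_s: 1.67
tool_pos: [0.2661, 0.4783, 0.2998]
orientation: [[0.972, -0.234, 0.002], [-0.234, -0.972, 0.005], [0.001, -0.005, -1.0]]
force: [1.2, -0.2, 0.9]
opening: 0.0845
```

```bash
python3 -m pendant '[[0.013,-0.037,0,0,0,0,0.085],[0.026,-0.074,0,0,0,0,0.085],[0.039,-0.111,0,0,0,0,0.085],[0.052,-0.148,0,0,0,0,0.085],[0.066,-0.185,0,0,0,0,0.085]]'
python3 -m pendant '[[0.013,-0.037,0,0,0,0,0.085],[0.026,-0.074,0,0,0,0,0.085],[0.039,-0.111,-0.01,0,0,0,0.085],[0.052,-0.148,-0.03,0,0,0,0.085],[0.066,-0.18,-0.06,0,0,0,0.085]]'
```

```text
time_s: 2.08
tool_pos: [0.3322, 0.2914, 0.3001]
orientation: [[0.972, -0.233, 0.002], [-0.233, -0.972, 0.006], [0.001, -0.006, -1.0]]
force: [0.5, 0.8, 0.4]
opening: 0.0853
time_s: 2.5
tool_pos: [0.3972, 0.1146, 0.2461]
orientation: [[0.972, -0.233, 0.007], [-0.233, -0.972, 0.009], [0.005, -0.01, -1.0]]
force: [1.6, 1.0, -0.9]
opening: 0.0851
```

```bash
python3 -m pendant '[[0.013,-0.03,-0.01,0,0,0,0.085],[0.026,-0.06,-0.03,0,0,0,0.085],[0.039,-0.09,-0.05,0,0,0,0.085],[0.052,-0.12,-0.07,0,0,0,0.085],[0.062,-0.146,-0.09,0,0,0,0.085]]'
python3 -m pendant '[[0,0,-0.03,0,0,0,0.085],[0,0,-0.06,0,0,0,0.085],[0,0,-0.09,0,0,0,0.085],[0,0,-0.107,0,0,0,0.085],[0,0,-0.107,0,0,0,0.085]]'
python3 - <<'E'
from h import *
p,d=manip.read_camera("side"); a=cv2.resize(p[150:270,220:380],(800,600),interpolation=cv2.INTER_CUBIC); cv2.imwrite("pics/s1.png",a[:,:,::-1])
s=manip.observe(); print(s["tool_pos"],s["orientation"])
E
```

```text
time_s: 2.92
tool_pos: [0.46, -0.0333, 0.1556]
orientation: [[0.972, -0.233, 0.008], [-0.233, -0.972, 0.009], [0.006, -0.011, -1.0]]
force: [0.4, 0.2, 0.0]
opening: 0.0846
time_s: 3.33
tool_pos: [0.4573, -0.0343, 0.0454]
orientation: [[0.972, -0.234, 0.002], [-0.234, -0.972, 0.008], [0.0, -0.008, -1.0]]
force: [-1.3, -1.1, -0.0]
opening: 0.0855
[ 0.4587547  -0.03386085  0.04746116] [[ 0.97236587 -0.23341615  0.00463927]
 [-0.23344741 -0.97233613  0.00804668]
 [ 0.0026327  -0.00890734 -0.99995686]]
```

View pics/s1.png

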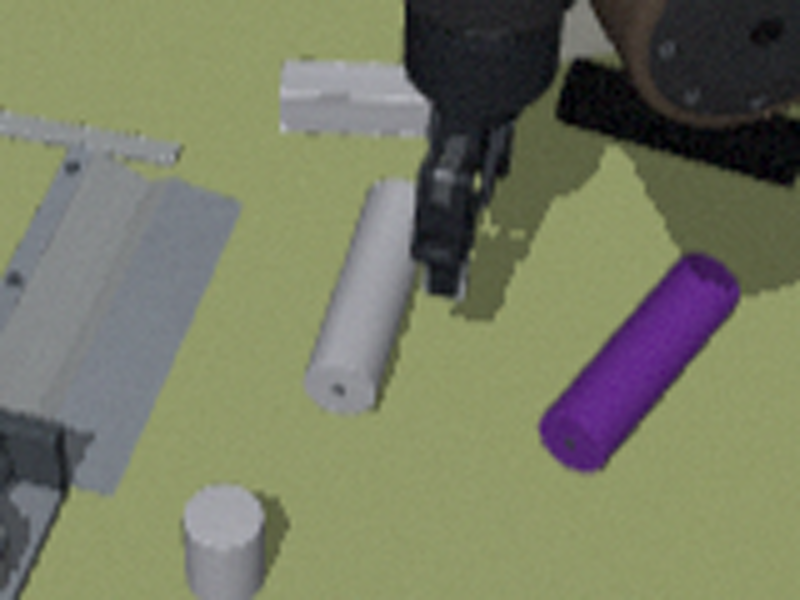

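Clear of everything: the fingers are behind the bar, with the near fingertip at crop (448,297). I'll use that to check the fingertip height with the jaws open.

```bash
python3 - <<'E'
from h import *
for z in(.035,.04,.045,.05,.055): 
  r,c=proj("side",[.4588+.05*.233,-.0339+.05*.972,z]); print(z,(c-220)*5,(r-150)*5)
E
```

```text
0.035 435.1295306124939 363.0003267545334
0.04 435.54636893707396 356.71857729199417
0.045 435.96558007325456 350.4010695819031
0.05 436.3871843393656 344.04749742724476
0.055 436.8112022863792 337.65755112505275
```

```bash
python3 - <<'E'
from h import *
for n in("side","top"):
    p,d=manip.read_camera(n); C=cloud(n,d)
    m=(d>0)&(C[...,2]>.048)&(C[...,2]<.30)&(abs(C[...,0]-.46)<.1)&(abs(C[...,1]+.03)<.12)
    P=C[m]; q=P[:,:2]-np.array([.4588,-.0339]); x=q@[.972,-.233]; y=q@[.233,.972]
    for a in np.arange(.05,.2,.01):
        k=(P[:,2]>=a)&(P[:,2]<a+.01)
        if k.sum()>5: print(n,round(a,3),k.sum(),"x",np.percentile(x[k],[3,97]).round(3),"y",np.percentile(y[k],[3,97]).round(3))
    if n=="side":
        for r in range(195,213,2): 
            c=309; print(r,C[r,c].round(3))
print(manip.observe()["tool_pos"])
E
```

```text
side 0.09 21 x [-0.009  0.009] y [-0.048  0.054]
side 0.1 30 x [-0.01   0.012] y [-0.045  0.057]
side 0.11 18 x [-0.009  0.008] y [-0.045  0.057]
side 0.13 25 x [-0.011  0.01 ] y [-0.04   0.073]
side 0.14 57 x [-0.013  0.012] y [0.037 0.074]
side 0.15 43 x [-0.016  0.013] y [-0.01   0.071]
side 0.16 67 x [-0.016  0.016] y [0.016 0.071]
side 0.17 70 x [-0.018  0.02 ] y [0.01  0.069]
side 0.18 105 x [-0.016  0.015] y [0.012 0.069]
side 0.19 56 x [-0.01  0.01] y [0.028 0.067]
side 0.2 64 x [-0.034  0.031] y [0.011 0.036]
195 [0.471 0.036 0.16 ]
197 [0.47  0.024 0.142]
199 [0.47  0.036 0.147]
201 [0.47  0.039 0.143]
203 [0.469 0.022 0.118]
205 [0.469 0.02  0.108]
207 [0.468 0.023 0.104]
209 [ 0.466 -0.064  0.001]
211 [ 0.465 -0.054  0.004]
top 0.13 16 x [-0.009  0.003] y [-0.069 -0.045]
top 0.14 10 x [-0.009  0.01 ] y [-0.073 -0.042]
top 0.15 8 x [-0.014  0.011] y [-0.071 -0.038]
top 0.17 7 x [-0.007  0.012] y [-0.069 -0.054]
top 0.18 36 x [-0.01   0.013] y [-0.067 -0.05 ]
top 0.19 22 x [-0.009  0.013] y [-0.067 -0.056]
[ 0.46082807 -0.0331552   0.04969781]
```

The image and depth put the open tips at z≈0.09, about 35 mm higher than the stated geometry with the reported TCP (0.05). I'll descend in part and check again.

```bash
python3 -m pendant '[[0,0,-0.008,0,0,0,0.085],[0,0,-0.016,0,0,0,0.085],[0,0,-0.023,0,0,0,0.085],[0,0,-0.023,0,0,0,0.085],[0,0,-0.023,0,0,0,0.085]]'
python3 - <<'E'
from h import *
n="side"
p,d=manip.read_camera(n); C=cloud(n,d); T=manip.observe()["tool_pos"]; print(T)
m=(d>0)&(C[...,2]>.02)&(C[...,2]<.13)&(abs(C[...,0]-.46)<.1)&(abs(C[...,1]+.03)<.12)
q=C[...,:2]-T[:2]; x=q@[.972,-.233]; y=q@[.233,.972]
m&=(x<.02)
for a in np.arange(.02,.12,.01):
    k=m&(C[...,2]>=a)&(C[...,2]<a+.01)
    if k.sum()>3: print(round(a,3),k.sum(),"x",np.percentile(x[k],[3,97]).round(3),"y",np.percentile(y[k],[3,97]).round(3))
a=cv2.resize(p[170:260,250:370],(800,600),interpolation=cv2.INTER_CUBIC); cv2.imwrite("pics/s2.png",a[:,:,::-1])
E
```

```text
time_s: 3.9
tool_pos: [0.4605, -0.0332, 0.0264]
orientation: [[0.973, -0.233, 0.008], [-0.233, -0.973, 0.009], [0.006, -0.011, -1.0]]
force: [0.6, 0.6, 0.7]
opening: 0.0849
[ 0.46077473 -0.03314051  0.02663921]
0.02 69 x [-0.109 -0.062] y [0.016 0.073]
0.03 210 x [-0.107 -0.067] y [-0.018  0.071]
0.04 103 x [-0.104 -0.074] y [-0.006  0.069]
0.06 6 x [-0.009 -0.   ] y [-0.049  0.047]
0.07 25 x [-0.01   0.012] y [-0.049  0.055]
0.08 24 x [-0.01   0.009] y [-0.046  0.058]
0.09 15 x [-0.01   0.006] y [-0.007  0.058]
0.11 27 x [-0.012  0.009] y [0.023 0.071]
```

View pics/s2.png

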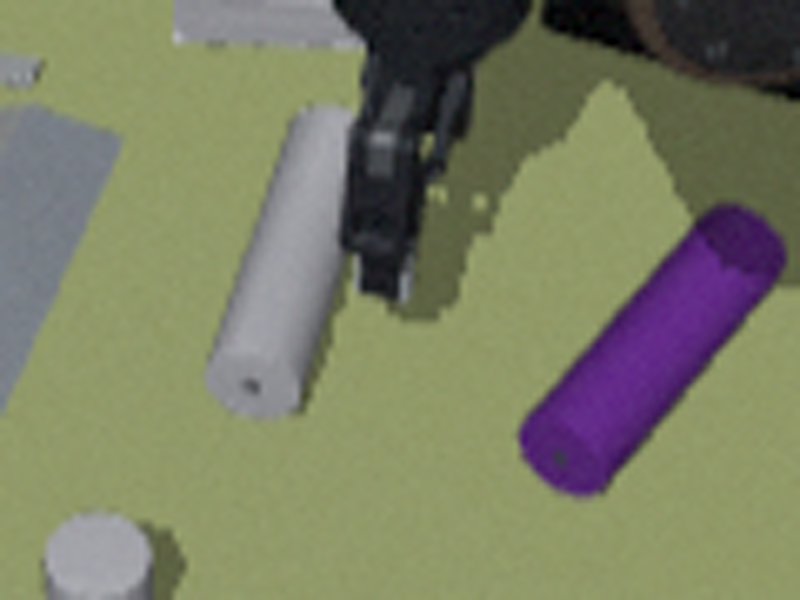

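Two cues, depth and the fingertip's shadow at crop (437,318), put the tip about 60 mm up. I'll lower by 30 mm and check again.

```bash
python3 -m pendant '[[0,0,-0.006,0,0,0,0.085],[0,0,-0.012,0,0,0,0.085],[0,0,-0.018,0,0,0,0.085],[0,0,-0.018,0,0,0,0.085]]'
python3 - <<'E'
from h import *
n="side"
p,d=manip.read_camera(n); C=cloud(n,d); s=manip.observe();T=s["tool_pos"]; print(T,s["force"],s["qpos"])
q=C[...,:2]-T[:2]; x=q@[.972,-.233]; y=q@[.233,.972]
m=(d>0)&(abs(x)<.018)&(abs(y)<.08)&(C[...,2]>.01)
for a in np.arange(.01,.12,.01):
    k=m&(C[...,2]>=a)&(C[...,2]<a+.01)
    if k.sum()>3: print(round(a,3),k.sum(),"x",np.percentile(x[k],[3,97]).round(3),"y",np.percentile(y[k],[3,97]).round(3))
a=cv2.resize(p[170:260,250:370],(800,600),interpolation=cv2.INTER_CUBIC); cv2.imwrite("pics/s3.png",a[:,:,::-1])
p,d=manip.read_camera("top"); C=cloud("top",d); q=C[...,:2]-T[:2]; x=q@[.972,-.233]; y=q@[.233,.972]
m=(d>0)&(abs(x)<.02)&(abs(y)<.09)&(C[...,2]<.15); print("top z,y",[(C[...,2][k].mean().round(3),a.round(2)) for a in np.arange(-.09,.09,.01) for k in [m&(y>=a)&(y<a+.01)] if k.sum()])
E
```

```text
time_s: 4.28
tool_pos: [0.4598, -0.0334, 0.0073]
orientation: [[0.972, -0.233, 0.007], [-0.233, -0.972, 0.009], [0.005, -0.01, -1.0]]
force: [-0.3, -0.5, 0.1]
opening: 0.085
[ 0.46007374 -0.0333756   0.00779225] [-0.56684     0.81965808  0.33687082] [ 0.35108725  0.24554624 -0.69855344 -0.00965617 -0.61691614  0.99270859]
0.04 6 x [-0.007  0.009] y [-0.047  0.046]
0.05 18 x [-0.01   0.011] y [-0.05   0.054]
0.06 26 x [-0.01   0.011] y [-0.049  0.057]
0.07 15 x [-0.01   0.007] y [-0.045  0.056]
0.09 20 x [-0.012  0.01 ] y [0.038 0.072]
0.1 57 x [-0.016  0.011] y [0.03  0.074]
0.11 38 x [-0.016  0.012] y [0.021 0.072]
top z,y [(np.float64(0.0), np.float64(-0.09)), (np.float64(0.034), np.float64(-0.08)), (np.float64(0.071), np.float64(-0.07)), (np.float64(0.076), np.float64(-0.06)), (np.float64(0.042), np.float64(-0.05)), (np.float64(0.008), np.float64(-0.04)), (np.float64(0.002), np.float64(-0.03)), (np.float64(0.002), np.float64(-0.02)), (np.float64(0.002), np.float64(0.01)), (np.float64(-0.005), np.float64(0.02))]
```

```bash
python3 -m pendant '[[0,0,-0.005,0,0,0,0.085],[0,0,-0.01,0,0,0,0.085],[0,0,-0.015,0,0,0,0.085],[0,0,-0.02,0,0,0,0.085],[0,0,-0.02,0,0,0,0.085]]'
python3 - <<'E'
from h import *
n="side"
p,d=manip.read_camera(n); C=cloud(n,d); s=manip.observe();T=s["tool_pos"]; print(T,s["force"])
q=C[...,:2]-T[:2]; x=q@[.972,-.233]; y=q@[.233,.972]
m=(d>0)&(abs(x)<.018)&(abs(y)<.08)&(C[...,2]>.01)
for a in np.arange(.01,.12,.01):
    k=m&(C[...,2]>=a)&(C[...,2]<a+.01)
    if k.sum()>3: print(round(a,3),k.sum(),"x",np.percentile(x[k],[3,97]).round(3),"y",np.percentile(y[k],[3,97]).round(3))
a=cv2.resize(p[170:260,250:370],(800,600),interpolation=cv2.INTER_CUBIC); cv2.imwrite("pics/s3.png",a[:,:,::-1])
E
```

```text
time_s: 4.8
tool_pos: [0.4597, -0.0335, -0.0129]
orientation: [[0.973, -0.233, 0.006], [-0.233, -0.973, 0.008], [0.004, -0.009, -1.0]]
force: [0.2, -0.6, 0.3]
opening: 0.0848
[ 0.45987298 -0.03350514 -0.01251765] [ 0.06340247 -0.27012517  1.21423263]
0.02 5 x [-0.008 -0.   ] y [-0.049  0.045]
0.03 22 x [-0.01   0.011] y [-0.044  0.054]
0.04 23 x [-0.01   0.011] y [-0.048  0.056]
0.05 11 x [-0.01   0.006] y [-0.05   0.055]
0.07 21 x [-0.012  0.01 ] y [0.041 0.072]
0.08 54 x [-0.014  0.011] y [0.035 0.074]
0.09 33 x [-0.016  0.012] y [0.019 0.07 ]
0.1 60 x [-0.016  0.016] y [0.021 0.07 ]
0.11 64 x [-0.016  0.017] y [0.01  0.069]
```

View pics/s3.png

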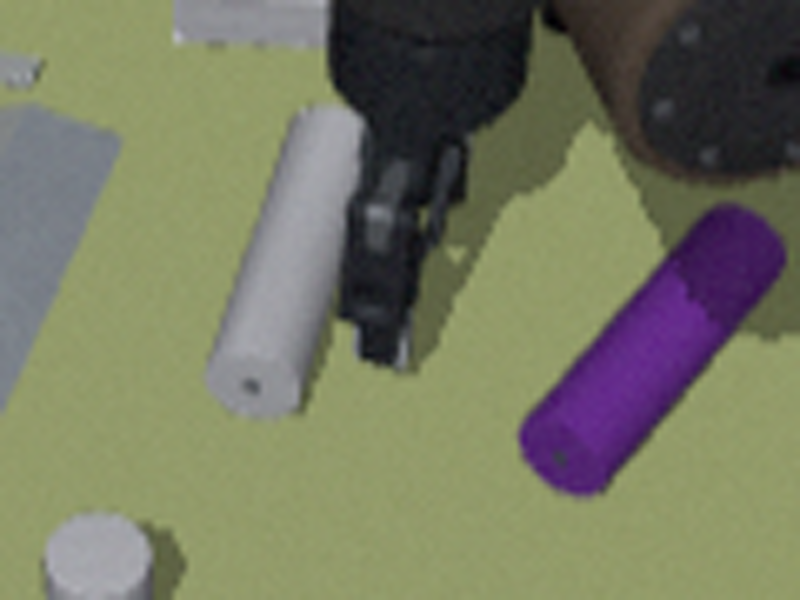

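Tip now about 25 mm up with its shadow closing under it, so the reported z is biased by about −35 mm, while x and y agree. I'll go down another 10 mm, then push slowly along the comparator's x.

```bash
python3 -m pendant '[[0,0,-0.004,0,0,0,0.085],[0,0,-0.008,0,0,0,0.085],[0.003,-0.0007,-0.01,0,0,0,0.085],[0.007,-0.0017,-0.01,0,0,0,0.085],[0.012,-0.0029,-0.01,0,0,0,0.085]]'
python3 -m pendant '[[0.004,-0.001,0,0,0,0,0.085],[0.008,-0.002,0,0,0,0,0.085],[0.013,-0.003,0,0,0,0,0.085],[0.018,-0.0043,0,0,0,0,0.085],[0.0233,-0.0056,0,0,0,0,0.085]]'
python3 - <<'E'
from h import *
p,d=manip.read_camera("side"); a=cv2.resize(p[150:270,220:380],(800,600),interpolation=cv2.INTER_CUBIC); cv2.imwrite("pics/s4.png",a[:,:,::-1])
s=manip.observe(); print(s["tool_pos"],s["force"])
E
```

```text
time_s: 5.27
tool_pos: [0.4722, -0.0365, -0.0226]
orientation: [[0.973, -0.232, 0.006], [-0.232, -0.973, 0.008], [0.004, -0.009, -1.0]]
force: [0.8, 0.1, 0.5]
opening: 0.0851
time_s: 5.68
tool_pos: [0.4961, -0.0422, -0.0225]
orientation: [[0.973, -0.232, 0.006], [-0.232, -0.973, 0.008], [0.004, -0.009, -1.0]]
force: [-1.0, 0.2, -0.4]
opening: 0.085
[ 0.49736524 -0.04218447 -0.02241837] [2.23707444 0.87799926 0.47878977]
```

View pics/s4.png

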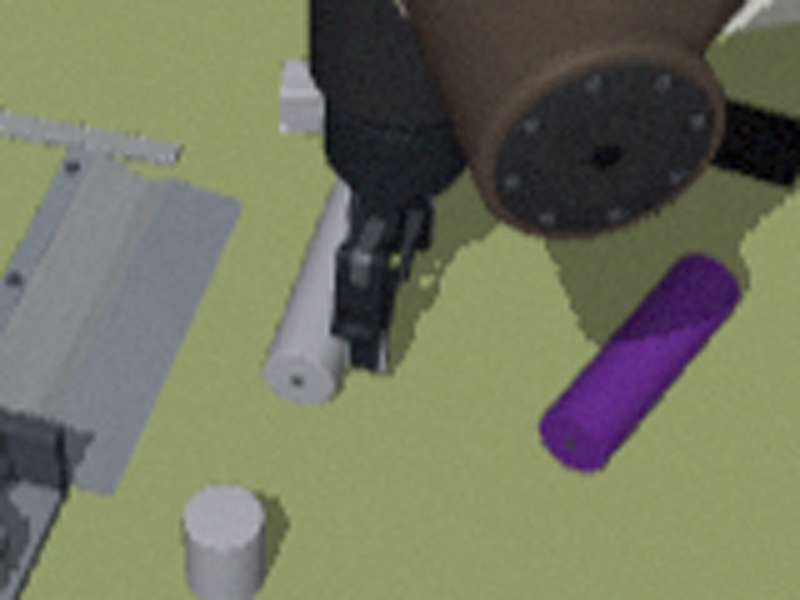

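The bar is in contact and rolling: its end hole went from (338,390) to (297,378), and it is still parallel to the V. The forces are tiny, so I'll continue.

```bash
python3 -m pendant '[[0.005,-0.0012,0,0,0,0,0.085],[0.01,-0.0024,0,0,0,0,0.085],[0.015,-0.0036,0,0,0,0,0.085],[0.02,-0.0048,0,0,0,0,0.085],[0.025,-0.006,0,0,0,0,0.085]]'
python3 -m pendant '[[0.005,-0.0012,0,0,0,0,0.085],[0.01,-0.0024,0,0,0,0,0.085],[0.015,-0.0036,0.001,0,0,0,0.085],[0.02,-0.0048,0.002,0,0,0,0.085],[0.025,-0.006,0.003,0,0,0,0.085]]'
cat > bar.py <<'E'
from h import *
import sys
from scipy.optimize import least_squares
o=np.array([.6655,-.0255]); th=-.235
ex=np.array([np.cos(th),np.sin(th)]); ey=np.array([-ex[1],ex[0]])
s=manip.observe(); print("t",s["time_s"],"tcp comp xy",((s["tool_pos"][:2]-o)@ex).round(4),((s["tool_pos"][:2]-o)@ey).round(4),s["force"].round(1) if hasattr(s["force"],"round") else s["force"])
for n in("side","top"):
    p,D=manip.read_camera(n); cv2.imwrite(f"pics/{n}_{sys.argv[1]}.png",p[:,:,::-1]); C=cloud(n,D)
    for t in manip.trace("round_bar",n):
        k=t["mask"]&(D>0)
        if p[k].std(1).mean()>8 or p[k].mean()<50: continue
        Q=C[k]; q=Q[:,:2]-o; x,y=q@ex,q@ey; g=np.polyfit(y,x,1)
        print(n,round(t["confidence"],2),"x",np.percentile(x,[2,50,98]).round(4),"y",np.percentile(y,[1,99]).round(4),"slope",g[0].round(3),"z",np.percentile(Q[:,2],[50,95]).round(4),k.sum())
E
python3 bar.py a
```

```text
time_s: 6.15
tool_pos: [0.5229, -0.0483, -0.0224]
orientation: [[0.973, -0.232, 0.007], [-0.232, -0.973, 0.008], [0.005, -0.01, -1.0]]
force: [-0.3, -1.0, 0.6]
opening: 0.0848
time_s: 6.57
tool_pos: [0.5484, -0.0544, -0.0194]
orientation: [[0.973, -0.232, 0.007], [-0.232, -0.973, 0.008], [0.005, -0.01, -1.0]]
force: [0.3, 0.6, -0.4]
opening: 0.0851
t 6.5667 tcp comp xy -0.1072 -0.0554 [ 0.3  0.6 -0.4]
side 0.75 x [-0.0948 -0.0715 -0.0546] y [-0.114   0.0169] slope -0.179 z [0.0361 0.0432] 368
top 0.49 x [-0.1305 -0.0699 -0.0463] y [-0.1239 -0.1006] slope -2.514 z [0.0382 0.3321] 53
```

```bash
python3 -m pendant '[[0.005,-0.0012,0,0,0,0,0.085],[0.01,-0.0024,0,0,0,0,0.085],[0.015,-0.0036,0,0,0,0,0.085],[0.02,-0.0048,0,0,0,0,0.085],[0.025,-0.006,0,0,0,0,0.085]]'
python3 -m pendant '[[0.004,-0.001,0,0,0,0,0.085],[0.008,-0.002,0,0,0,0,0.085],[0.012,-0.003,0,0,0,0,0.085],[0.016,-0.004,0,0,0,0,0.085],[0.02,-0.0048,0,0,0,0,0.085]]'
python3 bar.py b
```

```text
time_s: 7.18
tool_pos: [0.5727, -0.0605, -0.0197]
orientation: [[0.973, -0.232, 0.006], [-0.232, -0.973, 0.008], [0.004, -0.009, -1.0]]
force: [-3.1, 0.8, 2.6]
opening: 0.0852
time_s: 7.6
tool_pos: [0.5929, -0.0655, -0.0197]
orientation: [[0.973, -0.232, 0.006], [-0.232, -0.973, 0.008], [0.004, -0.009, -1.0]]
force: [-2.2, 1.5, 1.4]
opening: 0.085
t 7.6 tcp comp xy -0.0613 -0.0558 [-2.2  1.5  1.4]
side 0.6 x [0.008  0.1323 0.1937] y [-0.1571 -0.0864] slope 1.778 z [0.0077 0.0117] 490
side 0.55 x [-0.0485 -0.0274 -0.0121] y [-0.0891  0.0173] slope -0.162 z [0.0414 0.0484] 291
```

```bash
python3 -m pendant '[[0.003,-0.0007,0,0,0,0,0.085],[0.006,-0.0014,0,0,0,0,0.085],[0.009,-0.0021,0,0,0,0,0.085],[0.012,-0.0028,0,0,0,0,0.085],[0.015,-0.0036,0,0,0,0,0.085]]'
python3 -m pendant '[[0.003,-0.0007,0,0,0,0,0.085],[0.006,-0.0014,0,0,0,0,0.085],[0.008,-0.0019,0,0,0,0,0.085],[0.008,-0.0019,0,0,0,0,0.085],[0.008,-0.0019,0,0,0,0,0.085]]'
python3 bar.py c
```

```text
time_s: 8.22
tool_pos: [0.6087, -0.069, -0.0196]
orientation: [[0.973, -0.232, 0.007], [-0.232, -0.973, 0.008], [0.005, -0.01, -1.0]]
force: [-0.7, 0.9, 0.4]
opening: 0.0849
time_s: 8.63
tool_pos: [0.6168, -0.0709, -0.0197]
orientation: [[0.973, -0.233, 0.007], [-0.233, -0.973, 0.008], [0.005, -0.01, -1.0]]
force: [-0.3, 0.3, -0.6]
opening: 0.0849
t 8.6333 tcp comp xy -0.0367 -0.0555 [-0.3  0.3 -0.6]
top 0.61 x [-0.0058  0.0041  0.0162] y [-0.1226 -0.1055] slope -0.377 z [0.0413 0.0486] 37
```

The contact force vanished, so the bar seems to have dropped in. I'll back off, rise and look.

```bash
python3 -m pendant '[[-0.006,0.0014,0,0,0,0,0.085],[-0.012,0.0028,0,0,0,0,0.085],[-0.012,0.0028,0.03,0,0,0,0.085],[-0.012,0.0028,0.06,0,0,0,0.085],[-0.012,0.0028,0.09,0,0,0,0.085]]'
python3 -m pendant '[[0.006,-0.03,0.01,0,0,0,0.0],[0.012,-0.06,0.01,0,0,0,0.0],[0.018,-0.09,0.01,0,0,0,0.0],[0.022,-0.12,0,0,0,0,0.0],[0.022,-0.12,0,0,0,0,0.0]]' 20
python3 bar.py d
python3 -c "
import cv2
a=cv2.imread('pics/side_d.png')[130:265,180:360]; cv2.imwrite('pics/d.png',cv2.resize(a,(800,600),interpolation=cv2.INTER_CUBIC))"
```

```text
time_s: 9.25
tool_pos: [0.6032, -0.068, 0.071]
orientation: [[0.973, -0.232, 0.005], [-0.232, -0.973, 0.008], [0.003, -0.009, -1.0]]
force: [0.6, 0.3, 0.1]
opening: 0.0849
time_s: 9.67
tool_pos: [0.6239, -0.1917, 0.0695]
orientation: [[0.972, -0.235, 0.004], [-0.235, -0.972, 0.008], [0.002, -0.008, -1.0]]
force: [0.1, 0.7, -0.3]
opening: 0.0251
t 9.6667 tcp comp xy -0.0018 -0.1713 [ 0.1  0.7 -0.3]
top 0.56 x [-0.124  -0.0038  0.0182] y [-0.1218 -0.0349] slope -0.092 z [0.0411 0.0496] 353
```

View pics/d.png

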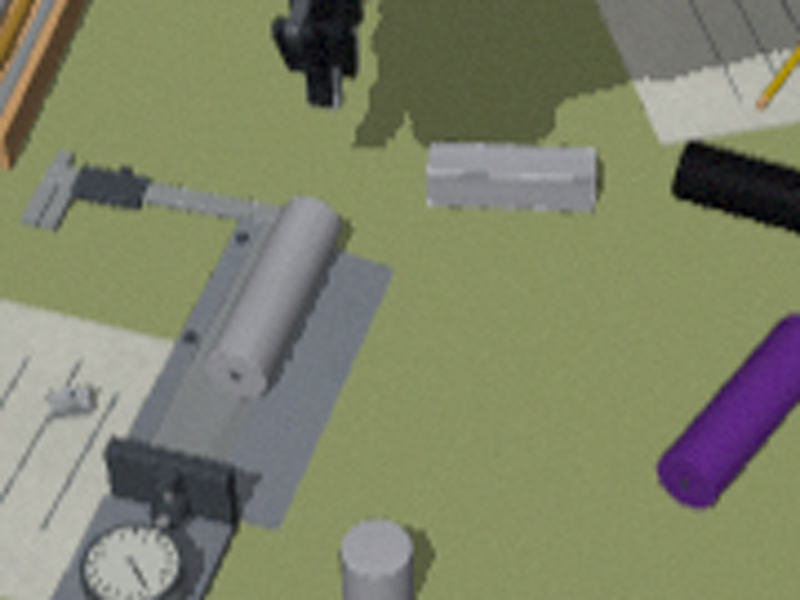

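The bar lies in the V, from (315,205) to (237,377), aligned with it, and nothing else moved. The gripper is beyond the far end at (325,100), so I'll close it, come down partway and check tip height.

```bash
python3 -m pendant '[[0,0,-0.01,0,0,0,0],[0,0,-0.02,0,0,0,0],[0,0,-0.03,0,0,0,0],[0,0,-0.04,0,0,0,0],[0,0,-0.04,0,0,0,0]]'
cat > tip.py <<'E'
from h import *
s=manip.observe();T=s["tool_pos"]; print(T,s["opening"])
for n in("side","top"):
    p,d=manip.read_camera(n); C=cloud(n,d)
    q=C[...,:2]-T[:2]; x=q@[.972,-.233]; y=q@[.233,.972]
    m=(d>0)&(abs(x)<.025)&(y<.05)&(y>-.04)&(C[...,2]>.01)
    for a in np.arange(.01,.13,.01):
        k=m&(C[...,2]>=a)&(C[...,2]<a+.01)
        if k.sum()>3: print(n,round(a,3),k.sum(),"x",np.percentile(x[k],[3,97]).round(3),"y",np.percentile(y[k],[3,97]).round(3))
E
python3 tip.py
```

```text
time_s: 10.28
tool_pos: [0.6227, -0.1868, 0.0278]
orientation: [[0.973, -0.232, 0.001], [-0.232, -0.973, 0.009], [-0.001, -0.008, -1.0]]
force: [0.1, 0.6, 0.0]
opening: -0.0001
[ 0.62272805 -0.18682963  0.02778575] -0.00012369934217653196
side 0.03 12 x [-0.015  0.013] y [0.041 0.049]
side 0.04 16 x [-0.005  0.016] y [0.043 0.05 ]
side 0.05 7 x [-0.007  0.013] y [-0.006  0.006]
side 0.06 18 x [-0.01   0.009] y [-0.006  0.013]
side 0.07 22 x [-0.009  0.01 ] y [-0.004  0.015]
side 0.08 19 x [-0.01   0.008] y [-0.004  0.015]
side 0.09 8 x [-0.011  0.002] y [-0.015  0.012]
side 0.1 30 x [-0.011  0.009] y [-0.027  0.034]
side 0.11 16 x [-0.013  0.011] y [0.012 0.04 ]
side 0.12 43 x [-0.015  0.007] y [-0.018  0.049]
top 0.01 6 x [-0.01   0.011] y [0.006 0.034]
top 0.03 9 x [-0.014  0.009] y [0.044 0.049]
top 0.04 11 x [-0.011  0.009] y [0.045 0.05 ]
top 0.06 7 x [-0.008 -0.003] y [-0.005  0.012]
top 0.07 5 x [-0.008 -0.001] y [-0.001  0.013]
top 0.1 12 x [-0.011  0.002] y [-0.031  0.035]
top 0.11 12 x [-0.01  -0.002] y [-0.038  0.04 ]
top 0.12 18 x [-0.01  -0.001] y [-0.039  0.045]
```

```bash
python3 -m pendant '[[0.003,-0.0007,-0.01,0,0,0,0],[0.003,-0.0007,-0.02,0,0,0,0],[0.003,-0.0007,-0.028,0,0,0,0],[0.003,-0.0007,-0.033,0,0,0,0],[0.003,-0.0007,-0.033,0,0,0,0]]'
python3 tip.py
```

```text
time_s: 10.8
tool_pos: [0.626, -0.188, -0.0048]
orientation: [[0.973, -0.232, 0.001], [-0.232, -0.973, 0.008], [-0.001, -0.008, -1.0]]
force: [-1.1, -0.5, 0.4]
opening: -0.0
[ 0.62599169 -0.18798876 -0.00483287] -2.7424535987836075e-05
side 0.02 12 x [-0.019  0.008] y [0.002 0.046]
side 0.03 32 x [-0.016  0.014] y [-0.002  0.05 ]
side 0.04 34 x [-0.011  0.011] y [-0.003  0.05 ]
side 0.05 12 x [-0.01   0.002] y [-0.005  0.037]
side 0.06 15 x [-0.012  0.004] y [-0.02   0.028]
side 0.07 21 x [-0.012  0.011] y [-0.026  0.033]
side 0.08 30 x [-0.015  0.002] y [-0.034  0.043]
side 0.09 36 x [-0.016  0.015] y [-0.016  0.048]
side 0.1 23 x [-0.016  0.015] y [-0.017  0.043]
side 0.11 39 x [-0.017  0.006] y [-0.018  0.047]
side 0.12 55 x [-0.018  0.019] y [-0.008  0.047]
top 0.01 8 x [-0.013  0.005] y [0.02  0.035]
top 0.02 6 x [-0.018 -0.003] y [-0.008  0.047]
top 0.03 16 x [-0.017 -0.002] y [-0.001  0.05 ]
top 0.04 10 x [-0.01   0.002] y [-0.003  0.049]
top 0.07 14 x [-0.011  0.001] y [-0.036  0.039]
top 0.08 15 x [-0.012 -0.002] y [-0.036  0.042]
top 0.09 16 x [-0.01  -0.003] y [-0.039  0.048]
top 0.1 10 x [-0.01   0.016] y [0.038 0.047]
top 0.11 9 x [-0.01   0.009] y [0.042 0.049]
top 0.12 17 x [-0.008  0.007] y [0.035 0.05 ]
```

Tip about 20 mm up, bar end 42 mm ahead, and the knuckles clear the bar's top. Pushing along the V.

```bash
python3 -m pendant '[[0.0012,0.0049,0,0,0,0,0],[0.0023,0.0097,0,0,0,0,0],[0.0035,0.0146,0,0,0,0,0],[0.0047,0.0194,0,0,0,0,0],[0.0058,0.0243,0,0,0,0,0]]'
python3 -m pendant '[[0.0007,0.0029,0,0,0,0,0],[0.0014,0.0058,0,0,0,0,0],[0.0021,0.0087,0,0,0,0,0],[0.0028,0.0117,0,0,0,0,0],[0.0035,0.0146,0,0,0,0,0]]'
python3 -m pendant '[[0.0009,0.0039,0,0,0,0,0],[0.0018,0.0078,0,0,0,0,0],[0.0028,0.0117,0,0,0,0,0],[0.0037,0.0156,0,0,0,0,0],[0.0047,0.0194,0,0,0,0,0]]'
python3 bar.py e
```

```text
time_s: 11.32
tool_pos: [0.6332, -0.1631, -0.003]
orientation: [[0.973, -0.231, 0.003], [-0.231, -0.973, 0.008], [0.001, -0.008, -1.0]]
force: [-0.5, -0.1, -0.6]
opening: 0.0001
time_s: 11.73
tool_pos: [0.6367, -0.1485, -0.0028]
orientation: [[0.973, -0.232, 0.003], [-0.232, -0.973, 0.008], [0.001, -0.008, -1.0]]
force: [-0.7, -2.2, 1.3]
opening: 0.0003
time_s: 12.15
tool_pos: [0.6415, -0.1287, -0.0028]
orientation: [[0.973, -0.232, 0.003], [-0.232, -0.973, 0.008], [0.001, -0.008, -1.0]]
force: [-0.3, -2.5, 0.6]
opening: -0.0001
t 12.15 tcp comp xy 0.0007 -0.106 [-0.3 -2.5  0.6]
top 0.98 x [-0.1269 -0.0081  0.0149] y [-0.0871  0.0379] slope 0.007 z [0.0405 0.0493] 435
```

```bash
python3 -m pendant '[[0.0012,0.0049,0,0,0,0,0],[0.0023,0.0097,0,0,0,0,0],[0.0035,0.0146,0,0,0,0,0],[0.0047,0.0194,0,0,0,0,0],[0.0058,0.0243,0,0,0,0,0]]'
python3 -m pendant '[[0.0007,0.0029,0,0,0,0,0],[0.0014,0.0058,0,0,0,0,0],[0.0021,0.0087,0,0,0,0,0],[0.0028,0.0117,0,0,0,0,0],[0.0035,0.0146,0,0,0,0,0]]'
python3 bar.py f
```

```text
time_s: 12.77
tool_pos: [0.6473, -0.1038, -0.003]
orientation: [[0.973, -0.231, 0.003], [-0.231, -0.973, 0.008], [0.001, -0.008, -1.0]]
force: [-0.3, -2.9, 0.2]
opening: -0.0003
time_s: 13.18
tool_pos: [0.6509, -0.0889, -0.003]
orientation: [[0.973, -0.231, 0.003], [-0.231, -0.973, 0.008], [0.001, -0.008, -1.0]]
force: [0.2, -1.8, 0.8]
opening: -0.0
t 13.1833 tcp comp xy 0.0006 -0.0651 [ 0.2 -1.8  0.8]
side 0.89 x [-0.0198 -0.0058  0.019 ] y [-0.0497  0.0876] slope 0.007 z [0.0417 0.0475] 652
top 0.79 x [-0.0188 -0.0089  0.0147] y [-0.049   0.0728] slope 0.046 z [0.0402 0.0483] 413
```

Front end at about +88 mm, so around 12 mm remain. I'll creep at 1.5 mm/row, then 1 mm/row, and watch the force.

```bash
python3 -m pendant '[[0.0003,0.0015,0,0,0,0,0],[0.0007,0.0029,0,0,0,0,0],[0.001,0.0044,0,0,0,0,0],[0.0014,0.0058,0,0,0,0,0],[0.0017,0.0073,0,0,0,0,0]]'
python3 -m pendant '[[0.0002,0.001,0,0,0,0,0],[0.0005,0.0019,0,0,0,0,0],[0.0007,0.0029,0,0,0,0,0]]'
```

```text
time_s: 13.8
tool_pos: [0.6527, -0.0816, -0.0031]
orientation: [[0.973, -0.231, 0.003], [-0.231, -0.973, 0.008], [0.001, -0.009, -1.0]]
force: [0.4, -1.5, -0.1]
opening: 0.0001
time_s: 14.05
tool_pos: [0.6533, -0.0786, -0.0031]
orientation: [[0.973, -0.231, 0.003], [-0.231, -0.973, 0.008], [0.001, -0.009, -1.0]]
force: [-0.8, -1.6, 0.5]
opening: 0.0002
```

```bash
python3 bar.py g;python3 -c "
import cv2
a=cv2.imread('pics/side_g.png')[180:270,180:300]; cv2.imwrite('pics/g.png',cv2.resize(a,(800,600),interpolation=cv2.INTER_CUBIC))"
```

```text
t 14.05 tcp comp xy 0.0006 -0.0545 [-0.8 -1.6  0.5]
side 0.87 x [-0.0197 -0.0071  0.0139] y [-0.037   0.0905] slope 0.018 z [0.0421 0.0475] 559
top 0.55 x [-0.0189 -0.0082  0.0171] y [-0.0356  0.0815] slope 0.048 z [0.0404 0.0476] 388
top 0.3 x [-0.0571 -0.0309  0.0094] y [-0.1185  0.0953] slope -0.092 z [0.0047 0.0161] 1161
```

View pics/g.png

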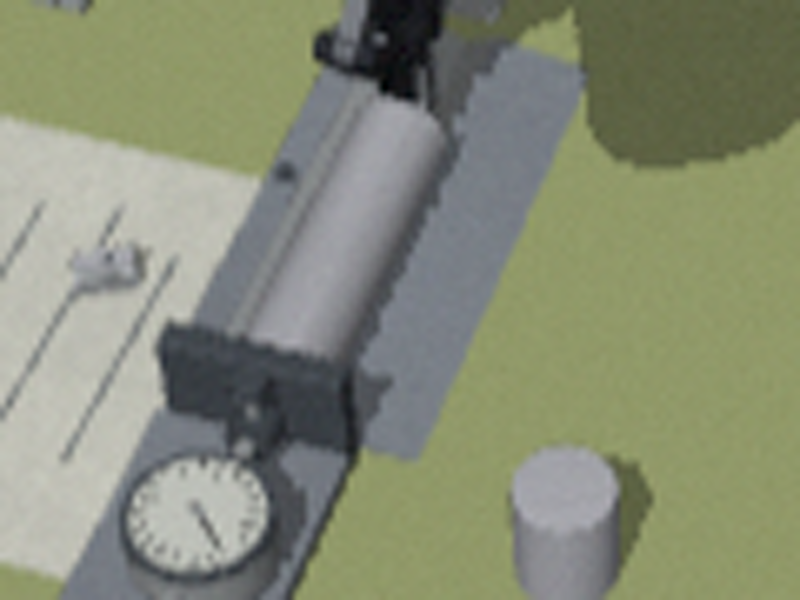

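The bar is close to the stop, at (300,345), with its near end at the fingers at (405,105). No force rise yet, so I'll creep on in short calls.

```bash
python3 -m pendant '[[0.0002,0.0008,0,0,0,0,0],[0.0004,0.0016,0,0,0,0,0]]'|grep -E "pos|force"
python3 -m pendant '[[0.0002,0.0008,0,0,0,0,0],[0.0004,0.0016,0,0,0,0,0]]'|grep -E "pos|force"
```

```text
tool_pos: [0.6538, -0.077, -0.0031]
force: [-0.8, -3.1, 0.3]
tool_pos: [0.6538, -0.0767, -0.003]
force: [-0.6, -12.3, 1.4]
```

Force rose to 12 N and the tool stalled, so the bar is against the stop. I'll back straight off, rise and verify.

```bash
python3 -m pendant '[[-0.0005,-0.002,0,0,0,0,0],[-0.0023,-0.0097,0,0,0,0,0],[-0.0058,-0.0243,0,0,0,0,0],[-0.007,-0.03,0.01,0,0,0,0],[-0.007,-0.03,0.04,0,0,0,0]]'
python3 -m pendant '[[-0.002,-0.01,0.03,0,0,0,0],[-0.005,-0.02,0.06,0,0,0,0],[-0.007,-0.03,0.09,0,0,0,0],[-0.01,-0.05,0.12,0,0,0,0],[-0.01,-0.05,0.12,0,0,0,0]]'
python3 bar.py i;python3 - <<'E'
from h import *
a=cv2.imread('pics/side_i.png')[170:270,180:310]; cv2.imwrite('pics/i.png',cv2.resize(a,(780,600),interpolation=cv2.INTER_CUBIC))
for t in("slug","square_bar","caliper","beaker","calorimeter","sharpener"):
  for n in("top","side"):
    for r in manip.pinpoint(t,n)[:1]: print(t,n,np.round(r["confidence"],2),np.round(ray(n,r["pixel"],0),3))
E
```

```text
time_s: 15.0
tool_pos: [0.6429, -0.1085, 0.0334]
orientation: [[0.972, -0.234, -0.006], [-0.234, -0.972, 0.007], [-0.007, -0.005, -1.0]]
force: [-0.1, 0.2, -0.1]
opening: -0.0002
time_s: 15.42
tool_pos: [0.6356, -0.1621, 0.1617]
orientation: [[0.972, -0.234, 0.005], [-0.235, -0.972, 0.005], [0.003, -0.006, -1.0]]
force: [1.1, 0.2, 1.3]
opening: -0.0
t 15.4167 tcp comp xy 0.0027 -0.1398 [1.1 0.2 1.3]
side 0.97 x [-0.0198 -0.0067  0.0156] y [-0.038   0.0924] slope 0.008 z [0.0422 0.0471] 590
slug side 0.9 [0.573 0.132 0.   ]
square_bar side 0.73 [ 0.649 -0.045  0.   ]
caliper side 0.89 [ 0.739 -0.184  0.   ]
beaker top 0.83 [0.636 0.41  0.   ]
beaker side 0.67 [0.618 0.409 0.   ]
calorimeter top 0.67 [0.443 0.444 0.   ]
calorimeter side 0.77 [0.442 0.447 0.   ]
sharpener side 0.54 [ 0.771 -0.006  0.   ]
```

View pics/i.png

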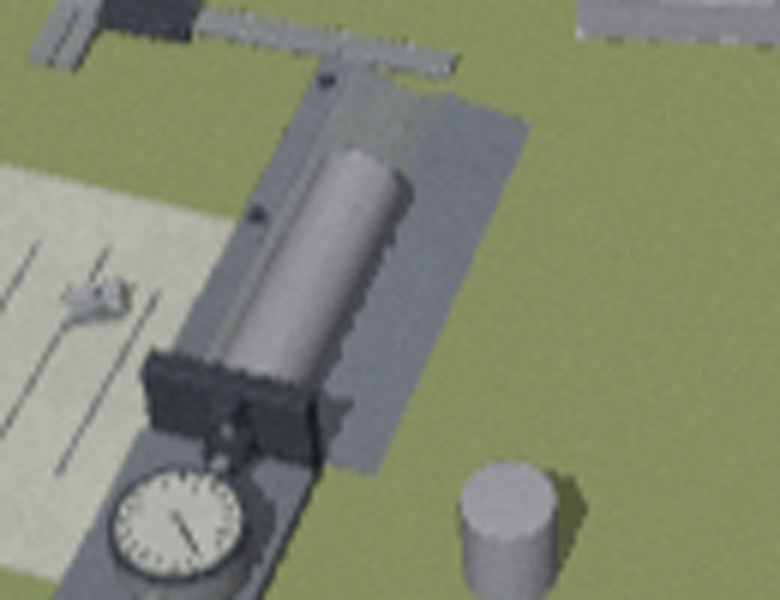

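```bash
python3 -c "
from workcell import manip; s=manip.observe(); print(s['time_s'],s['force']); print(manip.sign_off())"
```

```text
16.2167 [0.71724389 0.07161596 0.30205623]
the job is handed in; nothing more can be done
None
```

I rolled the grey aluminium bar about 0.15 m over the bench and up the slope with the sides of the open fingers, and it dropped into the V. I then pushed it by its end with the closed fingertips, at about 2–3 N, along the V to the stop. I backed straight off, raised the gripper and handed the job in at 16.2 s; no verdict was reported.

**Last checks**
- **Against the stop:** the force rose from about 3 N to 12 N and the tool stalled where I expected. The last picture shows the bar lying straight in the V (slope 0.008 rad) with its end at the stop.
- **Bar end position:** the rear end measures y ≈ −38 mm against −40 mm nominal, which is within the camera's scatter. It had read −37 mm about 2 mm before the stop, so this reading does not confirm the 2.5 mm limit.
- **Bystanders:** the slug, caliper, sharpener and square bar look in place in the last picture. The networks put the slug, caliper, beaker and calorimeter within about 11 mm of their first readings, which is network scatter. I did not re-check the wash bottle, but the arm never went near it.

**What disagreed or could not be checked**
- The reported TCP height was about 35 mm too low compared with the pictures, depth and shadows, so I set heights by camera.
- The network reported the square bar at the comparator in the last check. I took that as a false report, because the picture shows the square bar where it was.
- The plunger travel could not be measured. I infer it from the stop contact.
- The roll angle was not measured either. I infer it from the rolled distance.

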